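# Free a repaired power board from a rework holder with a seized lock knob

## Robot

A 7-joint arm with a two-finger parallel gripper is mounted at the origin on the work surface. World frame = base frame: x ahead of the robot, y to its left, z up, the work surface at z = 0. Lengths are in m, angles in rad, forces in N, time in s.
With the tool pointing down it reaches from about 0.375 to 0.925 m from the base axis. Payload 3.1 kg.
Tool frame: the origin (TCP) lies on the centre line of the jaws, within the pads' length; the fingertips stand 19 mm ahead of it and the grasp point (between the pads) is the TCP (robot.finger_overhang is the z of the fingertips in the tool frame, in m); z points along the fingers, y is the line along which they close (so a half turn about z gives the same grasp; the last joint's range is limited). The gripper opens to 85 mm and grips with 20 to 120 N. Pads are 22 mm wide; open, the fingers measure 114 mm over their backs; the gripper's body (76 mm by 85 mm) begins 54 mm behind the grasp point. The pads swing forward as they close: fully open they stand 13 mm farther back than shut.
Start: joints at [1.125, 0.383, 0.044, 1.598, -0.018, 1.161, -0.05], TCP at [0.222, -0.611, 0.25] pointing down, gripper open.
Joint ranges: [-2.61, 2.61], [-0.41, 2.15], [-1.48, 1.57], [0, 2.5], [-1.57, 4.71], [0.05, 1.97], [-2.85, 2.85]. Speed limits (rad/s): [2.79, 2.79, 3.14, 3.14, 3.14, 3.14, 3.14].

## Interface

Orientations are given as a 3x3 rotation matrix whose columns are the frame's x, y, z axes.
In Python, from station import robot gives the robot as it stands. The module is installed in compiled form; this text tells all that it offers.
- The arm moves only by the tool move_arm, never from a script. Its argument "increments" is a list of rows, each an object with "dp": the shift along the world's x, y, z in cm, a list of three; "angular": the turn, a rotation vector about the world's x, y, z in degrees, a list of three; "hand": the opening in per cent of the stroke, from 0 (shut) to 100 (fully open). A call has 1 to 20 rows; each row shifts and turns the commanded pose from where the row before left it; what a row does not reach is not made up. A row lasts 1/8 s, in which the tool goes at most 62.5 mm and 10.7 degrees, less where a joint would pass 70% of its speed; a pose out of reach is approached as far as the arm can. A call with a gripper value outside its range is refused whole. The fingers move at their own pace and stop on an object; the grip force is fixed at half the most. Time passes only in rows, so rows that do not move let the fingers close. It gives the time, the measured TCP pose, the force, the opening and the grip force at its end, in the units of the state.
- robot.get_obs(): the state, without advancing time (a new reading comes with each control period).
- robot.camera(name): name is "side" or "top"; returns a dict with "color" (384x512x3 uint8, red, green, blue), "intrinsics" (3x3 intrinsics, pixels), "k1" (the pictures are not rectified: a ray, as slopes to the right and down, at radius r is drawn at 1 + k1 r^2 times it, then the intrinsics apply), "cam_to_world" (4x4, takes a point from camera to world coordinates). Camera axes: x right, y up, looking along -z (the intrinsics and any distortion apply to the point x, -y, -z); pixel columns grow to the right and rows downward; lengths in m; the calibration is good to about 2 mm. A picture is of the moment at which its call begins. There is no depth.
- robot.close_job(): hands the job in; it is judged then, once.
The state is a dict: "t": time; "joint_positions": joint angles; "qd": joint speeds; "joint_torque": joint torques, N m; "eef_pos": TCP position; "tcp_rot": TCP orientation; "wrist_force": force on the tool from outside, world axes, zero at the start; "torque": the same for the moment, N m; "grip_width": finger opening in m; "finger_force": force on a finger pad.
Only numpy, scipy, OpenCV 4.12 (cv2) and the standard library are available. Lean on these libraries where they do the work, as an engineer would, in place of code of your own. Each camera call takes 0.05 s, during which the arm holds its last target. There are 200 camera calls.

## Task

The lock knob on the board holder's clamp bar has seized: break it loose counter-clockwise with a short firm twist and let go, then take it again with a fresh grip, back it off the full turn to its stop, and slide the clamp bar well back from the board. Take the power board by its heat sink, ease it out of the fixed jaw's groove without forcing it, and set it down flat in the empty blue tray without dropping it. Leave the bottle, the jar, the screwdriver and the cutters where they are.

Things in the scene. Friction and masses are not known exactly. Their poses are not given: they have to be found in the camera images.
- holder: Board holder, fixed: grey bed plate with a fixed aluminium jaw and a sliding aluminium clamp bar on a blue carriage. Origin on the bench below the middle of the clamped board; x points from the fixed jaw to the bar, the way the bar slides open; z up. Bed x -95..205, y -85..85 mm, 10 mm high; jaws y -75..75 mm, 35 mm high; carriage x 74..126 (shut), y -32..32 mm, 44 mm high.
- jaw_groove (a point): Middle of the fixed jaw's groove mouth, at board height (27 mm up; holder axes). The groove is 6 mm deep towards -x, 9 mm high, under a 4 mm lip. The clamp bar has the same groove facing it. The board rests loose on four white pins 26 mm high; each end edge reaches about 4.5 mm under a lip, with 3 mm play above and 1.5 mm behind: shift the board 6 to 15 mm along +x before lifting it.
- clamp_bar (a joint): How far the clamp bar has slid open along the holder's x axis, m: 0 shut on the board, 0.05 at its end stop. Locked until the knob has been backed off about 5.3 rad; then it slides with 2 to 4 N and stays where it is left. It can be moved by the knob, held in the fingers.
- clamp_knob (a joint): Angle of the lock knob, rad: 0 tight (start), growing counter-clockwise seen from above, hard stop at 6.22 (a full turn). Seized: it needs 0.6 to 1.1 N m (it varies) until it gives at about 0.3 rad, and springs back if let go before. Fingers slip round it below a grip of 30 to 70 N, 90 N holds. Past 0.6 rad it turns freely (0.03 N m) and stays where left. It does not rise.
- knob_grip (a point): Middle of the red round fluted knob, on its vertical axis, 74 mm above the bench; at x 100, y 0 mm in the holder's frame (bar shut). The knob is 40 mm across and 30 mm high (56 to 86 mm above the bench), on a 14 mm stem, with a white mark on its top along the point's +x, which at the start points along the holder's x. Nothing near it is higher than 47 mm. It turns with the knob and moves with the bar.
- heat_sink (a point): Centre of the dark finned heat sink on the green power board: 40 mm along x, 28 mm along y (grip it across y), 30 mm high; 17 mm above the board's underside. Site axes are the board's, z up. The board is 120 (x) x 100 (y) x 2 mm, 0.18 to 0.29 kg; its middle lies 8 mm along +x from here. Parts beside the heat sink are 14 mm or more from it along x, 20 mm along y, and at most 14 mm high.
- esd_tray: Empty blue tray, fixed, 200 (x) x 160 (y) x 24 mm outside, walls and floor 4 mm, so 192 x 152 mm inside. Origin on the bench below its centre. It stands to the left or to the right of the holder.
- steel_tray: Bare steel tray of the same outside size, walls and floor 3 mm, fixed to the bench on the holder's other side; the bottle and the jar stand in it. Not for the board.
- amber_bottle: Bystander: brown bottle with a white cap, 38 mm across, 70 mm high, standing in the steel tray. Origin at the middle of its underside.
- flux_jar: Bystander: white jar with a green lid, 48 mm across, 42 mm high, standing in the steel tray. Origin at the middle of its underside.
- screwdriver: Bystander: yellow-handled screwdriver, 170 mm long, lying on the bench beside the far end of the holder, along its own x axis.
- cutters: Bystander: red-handled side cutters, about 130 x 55 x 12 mm, lying on the bench on the other side of the holder's far end. Origin by the pivot.

How it is judged:
On the way, in this order (a step that is already met when the one before it is completed fails the run):
1. the seized knob is broken loose with a short twist and let go (value of joint clamp_knob between 0.45 and 4 rad and contact force between the fingers and clamp_knob below 0.2 N), for 0.1 s.
2. the knob is backed off its full turn (value of joint clamp_knob above 5.8 rad), for 0.1 s.
3. the clamp bar is slid well back from the board (value of joint clamp_bar above 0.025 m), for 0.1 s.
4. the board is lifted clear of the holder (z of heat_sink in the frame of holder above 0.075 m and contact force between board and holder below 0.5 N), for 0.1 s.
At the end, for the whole second after the job is handed in: Board flat in the blue tray (within 3.5 degrees, heat sink within 60 mm of the tray centre along each tray axis, under 5 mm high), released, at rest; knob above 5.7 rad, clamp bar open over 20 mm; bottle, jar, screwdriver and cutters within 20 mm of their start, bottle and jar upright (x of heat_sink in the frame of esd_tray between -0.06 and 0.06 m and y of heat_sink in the frame of esd_tray between -0.06 and 0.06 m and z of heat_sink in the frame of esd_tray below 0.026 m and angle between heat_sink's own z axis and vertical below 0.06 rad and linear speed of board below 0.02 m/s and value of joint clamp_knob above 5.7 rad and value of joint clamp_bar above 0.02 m and distance of each of amber_bottle, flux_jar, screwdriver, cutters from where it was at the start of the episode below 0.02 m and angle between each of amber_bottle, flux_jar's own z axis and vertical below 0.2 rad); the robot touches nothing.
It fails at once if the board is forced against the holder (more than 40 N) (contact force between board and holder above 40 N).
It fails at once if the board is dropped or slammed down into the tray (faster than 0.45 m/s near its floor) (height (world z) of heat_sink below 0.032 m and linear speed of board above 0.45 m/s).
It fails at once if the bottle, jar, screwdriver or cutters are knocked away or over (distance of any of amber_bottle, flux_jar, screwdriver, cutters from where it was at the start of the episode above 0.03 m or angle between any of amber_bottle, flux_jar's own z axis and vertical above 0.5 rad).
It also fails if it takes over 64 s, if anything falls off the work surface, if the arm or the gripper's body presses on something with over 40 N, if the wrist force passes 120 N, or if a joint passes its speed limit or range.

## Working session

There is one attempt and no reset: what is moved stays moved. The work goes in short steps, Python scripts to look and compute and a tool call to move; the robot and the scene stay as the last step left them, time stands still between calls to the robot, and variables do not carry over. Pictures are saved under pics/ and viewed, at most 10 in all, crops included, and the job is handed in when it is done.

Besides the shell and the picture viewer there is one more tool, called after "Emit:" by a JSON object that holds its "method" and its "body". move_arm: Moves the arm, as the interface text tells. Its arguments: {"type":"object","properties":{"increments":{"type":"array"}},"required":["increments"]}

```bash
mkdir -p pics; cat > h.py <<'E'
import numpy as np, cv2
from station import robot
def cap(n,f):
    c=robot.camera(n); cv2.imwrite('pics/'+f,c['color'][:,:,::-1]); return c
def ray(c,u,v):
    K=np.array(c['intrinsics']);k=c['k1']
    d=np.array([(u-K[0,2])/K[0,0],(v-K[1,2])/K[1,1]]);s=d.copy()
    for _ in range(20): s=d/(1+k*(s@s))
    T=np.array(c['cam_to_world']); r=T[:3,:3]@np.array([s[0],-s[1],-1]); return T[:3,3],r
def pt(c,u,v,z):
    o,r=ray(c,u,v); return o+r*(z-o[2])/r[2]
def proj(c,p):
    T=np.array(c['cam_to_world']);q=T[:3,:3].T@(np.array(p)-T[:3,3]);s=np.array([q[0],-q[1]])/-q[2]
    s=s*(1+c['k1']*(s@s));K=np.array(c['intrinsics']);return K[0,0]*s[0]+K[0,2],K[1,1]*s[1]+K[1,2]
E
python3 - <<'E'
from h import *
import pickle
for n in('top','side'):
    c=cap(n,n+'0.png');pickle.dump(c,open(n+'0.pkl','wb'));print(n,np.round(c['cam_to_world'],3).tolist(),c['k1'])
o=robot.get_obs();print(o['t'],o['eef_pos'],np.round(o['tcp_rot'],3).tolist(),o['grip_width'])
E
```

```text
top [[0.026, 0.993, -0.116, 0.455], [-1.0, 0.026, -0.001, 0.0], [0.002, 0.116, 0.993, 1.134], [0.0, 0.0, 0.0, 1.0]] -0.0342435486544939
side [[-0.768, 0.413, -0.489, 0.044], [-0.64, -0.487, 0.594, 0.631], [0.007, 0.77, 0.638, 0.74], [0.0, 0.0, 0.0, 1.0]] -0.1877521305734803
0.1 [ 0.22127273 -0.61031374  0.24898111] [[0.94, 0.341, -0.001], [0.341, -0.94, 0.002], [-0.0, -0.002, -1.0]] 0.08518082801976232
```

View pics/top0.png

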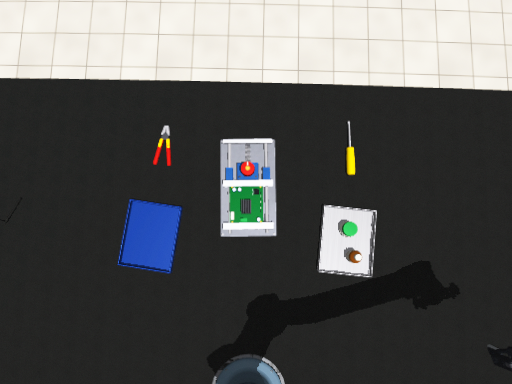

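View pics/side0.png

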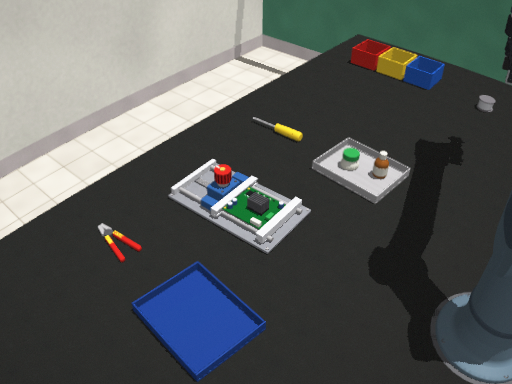

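```bash
python3 - <<'E'
from h import *
import pickle
ct=pickle.load(open('top0.pkl','rb'));cs=pickle.load(open('side0.pkl','rb'))
def comps(c,name,box,f):
    x0,y0,x1,y1=box
    im=c['color'].astype(int);R,G,B=im[...,0],im[...,1],im[...,2];m=f(R,G,B).astype(np.uint8)
    mm=np.zeros_like(m);mm[y0:y1,x0:x1]=m[y0:y1,x0:x1]
    n,l,s,cc=cv2.connectedComponentsWithStats(mm);i=1+s[1:,4].argmax()
    return (l==i).astype(np.uint8),cc[i],s[i]
def rect(m):
    p=cv2.findContours(m,0,1)[0];p=max(p,key=cv2.contourArea);r=cv2.minAreaRect(p);return r,cv2.boxPoints(r)
# tray
m,cc,s=comps(ct,'t',(100,180,200,290),lambda R,G,B:(B>80)&(R<60)&(B>R+60));r,b=rect(m)
print('tray',r); P=[pt(ct,*q,0.024)for q in b];print(np.round(P,4).tolist(),np.mean(P,0))
m,cc,s=comps(ct,'t',(210,120,290,250),lambda R,G,B:(R+G+B>180));m=cv2.morphologyEx(m,3,np.ones((9,9)));r,b=rect(m)
print('bed',r);P=[pt(ct,*q,0.01)for q in b];print(np.round(P,4).tolist(),np.mean(P,0))
m,cc,s=comps(ct,'t',(230,150,265,185),lambda R,G,B:(R>130)&(G<90)&(B<90));m=cv2.morphologyEx(m,3,np.ones((5,5)));print('knob top',cc,s,pt(ct,*cc,0.08))
m,cc,s=comps(cs,'s',(200,150,245,190),lambda R,G,B:(R>100)&(G<80)&(B<80));m=cv2.morphologyEx(m,3,np.ones((5,5)));print('knob side',cc,s,pt(cs,*cc,0.072))
m,cc,s=comps(ct,'t',(234,192,258,218),lambda R,G,B:(R<75)&(G<75)&(B<75));r,b=rect(m);print('sink',r,s,pt(ct,*r[0],0.058))
m,cc,s=comps(ct,'t',(225,180,268,228),lambda R,G,B:(G>70)&(R<60));r,b=rect(m);print('board',r,pt(ct,*r[0],0.028))
a=cv2.resize(ct['color'][130:245,205:290],None,fx=5,fy=5,interpolation=2);b=cv2.resize(cs['color'][150:260,160:320],None,fx=3.5,fy=3.5,interpolation=2)
H=575;out=np.zeros((H,800,3),np.uint8);out[:a.shape[0],:a.shape[1]]=a
b=cv2.resize(b,(370,254));out[:254,428:798]=b
cv2.imwrite('pics/crop0.png',out[:,:,::-1])
E
```

```text
tray ((149.49688720703125, 235.45501708984375), (53.99778366088867, 68.67870330810547), 10.080598831176758)
[[0.3602, 0.3994, 0.024], [0.5628, 0.376, 0.024], [0.5385, 0.2133, 0.024], [0.3374, 0.2396, 0.024]] [0.44974081 0.30709266 0.024     ]
bed ((248.0, 186.99996948242188), (55.99999237060547, 97.99998474121094), -0.0)
[[0.4529, 0.0972, 0.01], [0.756, 0.1081, 0.01], [0.7605, -0.0663, 0.01], [0.4573, -0.0719, 0.01]] [0.60668756 0.01679998 0.01      ]
knob top [246.94782609 168.62608696] [241 162  13  14 115] [0.64847807 0.02021463 0.08      ]
knob side [222.83962264 173.33018868] [214 164  18  21 212] [0.65105554 0.01664119 0.072     ]
sink ((245.5, 205.5), (13.0, 7.0), 90.0) [242 199   8  14  67] [0.54332588 0.02183264 0.058     ]
board ((246.0, 204.0), (34.0, 32.0), 90.0) [0.55034081 0.02105866 0.028     ]
```

View pics/crop0.png

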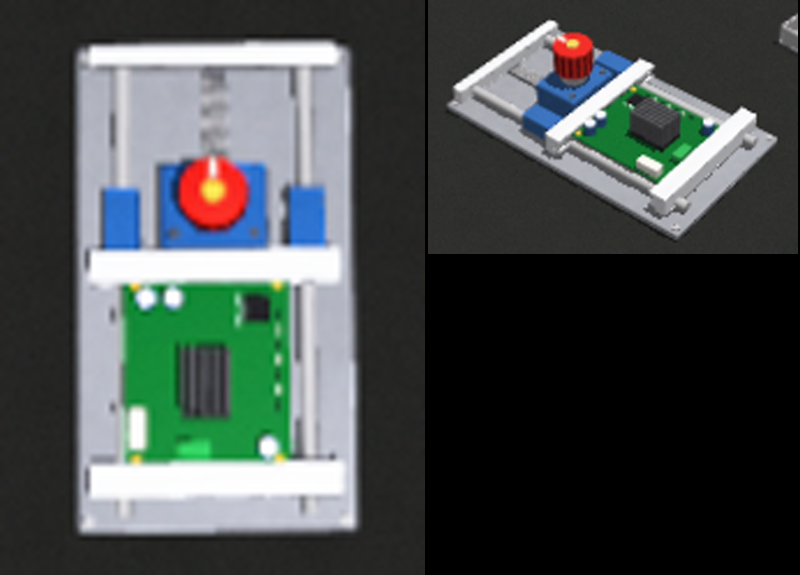

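```bash
python3 - <<'E'
from h import *
import pickle
ct=pickle.load(open('top0.pkl','rb'));cs=pickle.load(open('side0.pkl','rb'))
f=lambda x,y,z:pt(ct,205+x/5-.4,130+y/5-.4,z)
c=[f(79,45,.01),f(348,45,.01),f(79,532,.01),f(357,530,.01)];print(np.round(c,4).tolist(),np.mean(c,0))
d=(c[0]+c[1]-c[2]-c[3])/2;print('yaw x',np.degrees(np.arctan2(d[1],d[0])),np.hypot(*d[:2]))
d=(c[0]+c[2]-c[1]-c[3])/2;print('yaw y',np.degrees(np.arctan2(-d[0],d[1])),np.hypot(*d[:2]))
# jaw front lines z .035: jaw end midpoints
for a in [((90,262),(340,266)),((90,480),(344,480)),((90,56),(338,56))]:
    p,q=[f(*k,.035) for k in a];e=p-q;print('bar',np.round((p+q)/2,4),np.hypot(*e[:2]),np.degrees(np.arctan2(-e[0],e[1])))
print('knob top',f(212,190,.086),'sink',f(203,380,.058))
g=lambda x,y,z:pt(cs,160+(x-428)/370*160-.3,150+y/254*110-.3,z)
print('side knob top',g(574,44,.086)); s=[g(632,104,.058),g(655,97,.058),g(680,121,.058),g(656,131,.058)];print('side sink',np.round(s,4).tolist())
E
```

```text
[[0.7541, 0.1068, 0.01], [0.7585, -0.0607, 0.01], [0.453, 0.096, 0.01], [0.4585, -0.0718, 0.01]] [0.60600733 0.01756772 0.01      ]
yaw x 2.09714594284206 0.30074252942293944
yaw y 1.696894091114784 0.16773897847490515
bar [0.6149 0.018  0.035 ] 0.15007877325120458 0.5668253016117859
bar [0.4857 0.0132 0.035 ] 0.15043631324324006 1.4877295856121566
bar [0.7427 0.0221 0.035 ] 0.15094162074739761 1.4972118373984125
knob top [0.65037328 0.02003462 0.086     ] sink [0.54301072 0.02269908 0.058     ]
side knob top [0.65002939 0.01698624 0.086     ]
side sink [[0.5678, 0.0247, 0.058], [0.5576, 0.0022, 0.058], [0.5168, 0.0142, 0.058], [0.5251, 0.0399, 0.058]]
```

Emit:
{"method": "move_arm", "body": {"increments": [{"dp":[2.86,4.2,-0.4],"angular":[0,0,-4.7],"hand":100},{"dp":[2.86,4.2,-0.4],"angular":[0,0,-4.7],"hand":100},{"dp":[2.86,4.2,-0.4],"angular":[0,0,-4.7],"hand":100},{"dp":[2.86,4.2,-0.4],"angular":[0,0,-4.7],"hand":100},{"dp":[2.86,4.2,-0.4],"angular":[0,0,-4.7],"hand":100},{"dp":[2.86,4.2,-0.4],"angular":[0,0,-4.7],"hand":100},{"dp":[2.86,4.2,-0.4],"angular":[0,0,-4.7],"hand":100},{"dp":[2.86,4.2,-0.4],"angular":[0,0,-4.7],"hand":100},{"dp":[2.86,4.2,-0.4],"angular":[0,0,-4.7],"hand":100},{"dp":[2.86,4.2,-0.4],"angular":[0,0,-4.7],"hand":100},{"dp":[2.86,4.2,-0.4],"angular":[0,0,-4.7],"hand":100},{"dp":[2.86,4.2,-0.4],"angular":[0,0,-4.7],"hand":100},{"dp":[2.86,4.2,-0.4],"angular":[0,0,-4.7],"hand":100},{"dp":[2.86,4.2,-0.4],"angular":[0,0,-4.7],"hand":100},{"dp":[2.86,4.2,-0.4],"angular":[0,0,-4.7],"hand":100},{"dp":[0,0,0],"angular":[0,0,0],"hand":100},{"dp":[0,0,0],"angular":[0,0,0],"hand":100}]}}

```text
t: 2.22
eef_pos: [0.6499, 0.0186, 0.1894]
tcp_rot: [[0.636, -0.772, -0.002], [-0.772, -0.636, -0.001], [-0.0, 0.002, -1.0]]
wrist_force: [-0.2, -0.6, 0.1]
grip_width: 0.0853
finger_force: 0.0
```

```bash
cat > st.py <<'E'
from h import *
o=robot.get_obs();R=np.array(o['tcp_rot']);print('t',o['t'],'p',np.round(o['eef_pos'],4),'yaw',round(np.degrees(np.arctan2(R[1,0],R[0,0])),1),'z',np.round(R[:,2],3),'q',np.round(o['joint_positions'],2),'F',np.round(o['wrist_force'],1),'M',np.round(o['torque'],2),'w',round(o['grip_width'],4),'f',o['finger_force'])
E
python3 st.py
```

```text
t 2.225 p [0.6499 0.0186 0.1894] yaw -50.5 z [-0.002 -0.001 -1.   ] q [ 0.06  0.45 -0.2   1.64  0.1   1.06 -2.62] F [-0.2 -0.6  0.1] M [-0.04  0.01  0.03] w 0.0853 f 0.0
```

Emit:
{"method": "move_arm", "body": {"increments": [{"dp":[0.0,0,-3],"angular":[0,0,0],"hand":100},{"dp":[0.05,0,-3],"angular":[0,0,0],"hand":100},{"dp":[0,0,-2.5],"angular":[0,0,0],"hand":100},{"dp":[0,0,-2],"angular":[0,0,0],"hand":100},{"dp":[0,0,-1],"angular":[0,0,0],"hand":100},{"dp":[0,0,0],"angular":[0,0,0],"hand":60},{"dp":[0,0,0],"angular":[0,0,0],"hand":40},{"dp":[0,0,0],"angular":[0,0,0],"hand":20},{"dp":[0,0,0],"angular":[0,0,0],"hand":0},{"dp":[0,0,0],"angular":[0,0,0],"hand":0},{"dp":[0,0,0],"angular":[0,0,0],"hand":0},{"dp":[0,0,0],"angular":[0,0,0],"hand":0}]}}

```text
t: 3.72
eef_pos: [0.6523, 0.0189, 0.0769]
tcp_rot: [[0.635, -0.772, 0.003], [-0.772, -0.635, -0.0], [0.002, -0.002, -1.0]]
wrist_force: [-0.7, -0.3, 6.5]
grip_width: 0.0383
finger_force: 60.9
```

```bash
python3 st.py
```

```text
t 3.725 p [0.6523 0.0189 0.0769] yaw -50.6 z [ 0.003 -0.    -1.   ] q [ 0.05  0.58 -0.18  1.7   0.13  0.87 -2.64] F [-0.7 -0.3  6.5] M [-0.13  0.2   0.  ] w 0.0383 f 60.91389298439026
```

Emit:
{"method": "move_arm", "body": {"increments": [{"dp":[0,0,0],"angular":[0,0,8],"hand":0},{"dp":[0,0,0],"angular":[0,0,8],"hand":0},{"dp":[0,0,0],"angular":[0,0,8],"hand":0},{"dp":[0,0,0],"angular":[0,0,8],"hand":0},{"dp":[0,0,0],"angular":[0,0,8],"hand":0},{"dp":[0,0,0],"angular":[0,0,8],"hand":0}]}}

```text
t: 4.47
eef_pos: [0.6522, 0.0191, 0.0769]
tcp_rot: [[0.999, -0.041, 0.002], [-0.041, -0.999, 0.001], [0.002, -0.001, -1.0]]
wrist_force: [0.0, -1.2, 5.7]
grip_width: 0.0384
finger_force: 61.9
```

```bash
python3 st.py; python3 - <<'E'
from h import *
a=cap('top','t1.png')['color'][140:190,222:272];b=cap('side','s1.png')['color'][140:200,190:260]
cv2.imwrite('pics/k1.png',np.hstack([cv2.resize(a,(396,396),interpolation=2),cv2.resize(b,(396,396),interpolation=2)])[:,:,::-1])
E
```

```text
t 4.475 p [0.6522 0.0191 0.0769] yaw -2.4 z [ 0.002  0.001 -1.   ] q [ 0.19  0.61 -0.37  1.69  0.27  0.89 -1.9 ] F [ 0.  -1.2  5.7] M [ 0.17  0.27 -0.03] w 0.0384 f 61.91026568412781
```

View pics/k1.png

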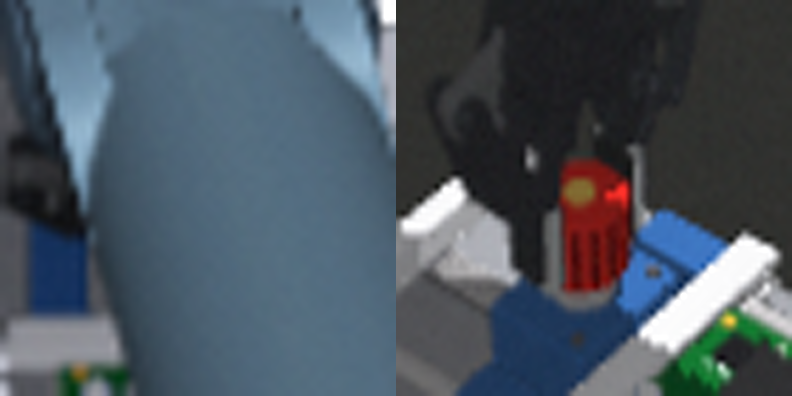

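Emit:
{"method": "move_arm", "body": {"increments": [{"dp":[0,0,0],"angular":[0,0,8],"hand":0},{"dp":[0,0,0],"angular":[0,0,8],"hand":0},{"dp":[0,0,0],"angular":[0,0,8],"hand":0},{"dp":[0,0,0],"angular":[0,0,0],"hand":0},{"dp":[0,0,0],"angular":[0,0,0],"hand":60},{"dp":[0,0,0],"angular":[0,0,0],"hand":100},{"dp":[0,0,0],"angular":[0,0,0],"hand":100},{"dp":[0,0,0],"angular":[0,0,0],"hand":100},{"dp":[0,0,0],"angular":[0,0,0],"hand":100},{"dp":[0,0,0],"angular":[0,0,0],"hand":100}]}}

```text
t: 5.82
eef_pos: [0.6511, 0.0189, 0.0752]
tcp_rot: [[0.931, 0.365, -0.0], [0.365, -0.931, 0.0], [-0.0, -0.0, -1.0]]
wrist_force: [0.0, 0.1, 0.1]
grip_width: 0.0853
finger_force: 0.0
```

```bash
python3 st.py; python3 - <<'E'
from h import *
b=cap('side','s2.png')['color'][140:200,190:260]
cv2.imwrite('pics/k2.png',cv2.resize(b,(560,480),interpolation=2)[:,:,::-1])
E
```

```text
t 5.825 p [0.6511 0.0189 0.0752] yaw 21.4 z [-0.  0. -1.] q [ 0.25  0.63 -0.46  1.69  0.33  0.9  -1.53] F [0.  0.1 0.1] M [ 0.01  0.07 -0.02] w 0.0853 f 0.0
```

View pics/k2.png

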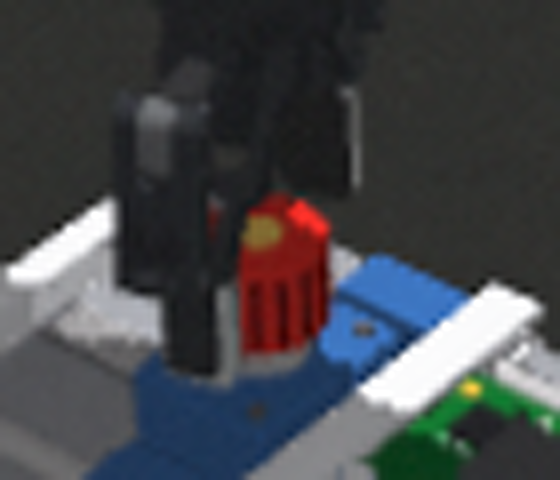

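Emit:
{"method": "move_arm", "body": {"increments": [{"dp":[0,0,0],"angular":[0,0,-9],"hand":100},{"dp":[0,0,0],"angular":[0,0,-9],"hand":100},{"dp":[0,0,0],"angular":[0,0,-9],"hand":100},{"dp":[0,0,0],"angular":[0,0,-9],"hand":100},{"dp":[0,0,0],"angular":[0,0,-9],"hand":100},{"dp":[0,0,0],"angular":[0,0,-9],"hand":100},{"dp":[0,0,0],"angular":[0,0,-9],"hand":100},{"dp":[0,0,0],"angular":[0,0,-9],"hand":100},{"dp":[0,0,0],"angular":[0,0,0],"hand":100}]}}

```text
t: 7.0
eef_pos: [0.6511, 0.0192, 0.0753]
tcp_rot: [[0.637, -0.771, 0.0], [-0.771, -0.637, -0.0], [0.0, 0.0, -1.0]]
wrist_force: [1.2, 0.4, -0.9]
grip_width: 0.0856
finger_force: 0.0
```

```bash
python3 st.py; python3 - <<'E'
from h import *
b=cap('side','s3.png')['color'][140:200,190:260]
cv2.imwrite('pics/k3.png',cv2.resize(b,(560,480),interpolation=2)[:,:,::-1])
E
```

```text
t 7.0 p [0.6511 0.0192 0.0753] yaw -50.4 z [ 0. -0. -1.] q [ 0.05  0.59 -0.18  1.7   0.13  0.87 -2.64] F [ 1.2  0.4 -0.9] M [ 0.04 -0.02 -0.05] w 0.0856 f 0.0
```

View pics/k3.png

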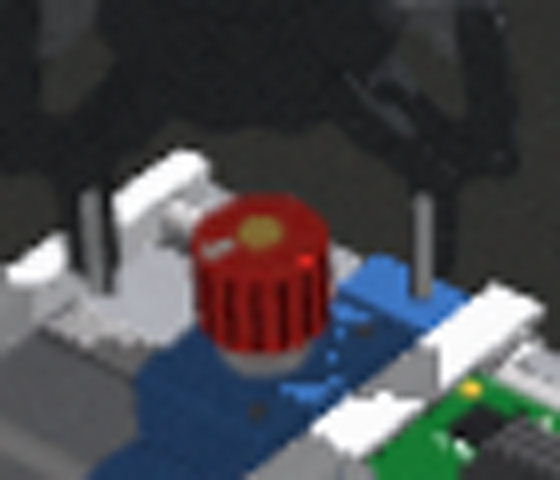

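```bash
python3 - <<'E'
from h import *
import pickle
c=pickle.load(open('side0.pkl','rb'))
a=pt(c,190+262/8,140+230/8,.086);b=pt(c,190+217/8,140+246/8,.086);d=b-a;print(a,d,np.degrees(np.arctan2(d[1],d[0]))-1.9)
E
```

```text
[0.65019191 0.01709831 0.086     ] [0.00466937 0.01382016 0.        ] 69.4315920332878
```

Emit:
{"method": "move_arm", "body": {"increments": [{"dp":[0,0,0],"angular":[0,0,0],"hand":60},{"dp":[0,0,0],"angular":[0,0,0],"hand":40},{"dp":[0,0,0],"angular":[0,0,0],"hand":20},{"dp":[0,0,0],"angular":[0,0,0],"hand":0},{"dp":[0,0,0],"angular":[0,0,0],"hand":0},{"dp":[0,0,0],"angular":[0,0,0],"hand":0},{"dp":[0,0,0],"angular":[0,0,0],"hand":0},{"dp":[0,0,0],"angular":[0,0,8],"hand":0},{"dp":[0,0,0],"angular":[0,0,8],"hand":0},{"dp":[0,0,0],"angular":[0,0,8],"hand":0},{"dp":[0,0,0],"angular":[0,0,8],"hand":0},{"dp":[0,0,0],"angular":[0,0,8],"hand":0},{"dp":[0,0,0],"angular":[0,0,8],"hand":0},{"dp":[0,0,0],"angular":[0,0,8],"hand":0},{"dp":[0,0,0],"angular":[0,0,8],"hand":0},{"dp":[0,0,0],"angular":[0,0,8],"hand":0},{"dp":[0,0,0],"angular":[0,0,8],"hand":0}]}}

```text
t: 9.18
eef_pos: [0.6514, 0.0186, 0.0757]
tcp_rot: [[0.869, 0.495, 0.001], [0.495, -0.869, -0.0], [0.0, 0.001, -1.0]]
wrist_force: [0.4, -0.5, 2.4]
grip_width: 0.0384
finger_force: 61.2
```

```bash
python3 st.py
```

```text
t 9.175 p [0.6514 0.0186 0.0757] yaw 29.7 z [ 0.001 -0.    -1.   ] q [ 0.28  0.63 -0.49  1.69  0.36  0.91 -1.41] F [ 0.4 -0.5  2.4] M [ 0.09 -0.06 -0.02] w 0.0384 f 61.23580813407898
```

Emit:
{"method": "move_arm", "body": {"increments": [{"dp":[0,0,0],"angular":[0,0,9],"hand":0},{"dp":[0,0,0],"angular":[0,0,9],"hand":0},{"dp":[0,0,0],"angular":[0,0,9],"hand":0},{"dp":[0,0,0],"angular":[0,0,9],"hand":0},{"dp":[0,0,0],"angular":[0,0,9],"hand":0},{"dp":[0,0,0],"angular":[0,0,9],"hand":0},{"dp":[0,0,0],"angular":[0,0,9],"hand":0},{"dp":[0,0,0],"angular":[0,0,9],"hand":0},{"dp":[0,0,0],"angular":[0,0,9],"hand":0},{"dp":[0,0,0],"angular":[0,0,9],"hand":0},{"dp":[0,0,0],"angular":[0,0,9],"hand":0},{"dp":[0,0,0],"angular":[0,0,9],"hand":0},{"dp":[0,0,0],"angular":[0,0,9],"hand":0},{"dp":[0,0,0],"angular":[0,0,9],"hand":0},{"dp":[0,0,0],"angular":[0,0,9],"hand":0},{"dp":[0,0,0],"angular":[0,0,9],"hand":0},{"dp":[0,0,0],"angular":[0,0,9],"hand":0},{"dp":[0,0,0],"angular":[0,0,9],"hand":0},{"dp":[0,0,0],"angular":[0,0,9],"hand":0},{"dp":[0,0,0],"angular":[0,0,9],"hand":0}]}}

```text
t: 11.68
eef_pos: [0.6522, 0.0191, 0.0757]
tcp_rot: [[-0.869, -0.495, 0.003], [-0.495, 0.869, 0.001], [-0.003, -0.0, -1.0]]
wrist_force: [1.7, 1.9, 1.8]
grip_width: 0.0385
finger_force: 61.2
```

```bash
python3 st.py
```

```text
t 11.675 p [0.6522 0.0191 0.0757] yaw -150.3 z [ 0.003  0.001 -1.   ] q [ 0.66  0.9  -1.09  1.67  0.87  1.13  1.42] F [1.7 1.9 1.8] M [ 0.33 -0.4  -0.07] w 0.0385 f 61.18610143661499
```

Emit:
{"method": "move_arm", "body": {"increments": [{"dp":[0,0,0],"angular":[0,0,8],"hand":0},{"dp":[0,0,0],"angular":[0,0,8],"hand":0},{"dp":[0,0,0],"angular":[0,0,5],"hand":0},{"dp":[0,0,0],"angular":[0,0,3],"hand":0},{"dp":[0,0,0],"angular":[0,0,3],"hand":0},{"dp":[0,0,0],"angular":[0,0,0],"hand":0}]}}

```text
t: 12.42
eef_pos: [0.652, 0.0193, 0.0757]
tcp_rot: [[-0.555, -0.832, 0.002], [-0.832, 0.555, 0.002], [-0.002, -0.001, -1.0]]
wrist_force: [2.4, 1.9, 2.6]
grip_width: 0.0386
finger_force: 61.3
```

```bash
python3 st.py
```

```text
t 12.425 p [0.652  0.0193 0.0757] yaw -123.7 z [ 0.002  0.002 -1.   ] q [ 0.7   0.95 -1.16  1.67  0.93  1.18  1.85] F [2.4 1.9 2.6] M [ 0.42 -0.38 -0.46] w 0.0386 f 61.27040147781372
```

Emit:
{"method": "move_arm", "body": {"increments": [{"dp":[0.4,0.01,0],"angular":[0,0,0],"hand":0},{"dp":[0.6,0.02,0],"angular":[0,0,0],"hand":0},{"dp":[0.8,0.03,0],"angular":[0,0,0],"hand":0},{"dp":[0.8,0.03,0],"angular":[0,0,0],"hand":0},{"dp":[0.8,0.03,0],"angular":[0,0,0],"hand":0},{"dp":[0.6,0.02,0],"angular":[0,0,0],"hand":0},{"dp":[0.4,0.01,0],"angular":[0,0,0],"hand":0},{"dp":[0,0,0],"angular":[0,0,0],"hand":0},{"dp":[0,0,0],"angular":[0,0,0],"hand":0}]}}

```text
t: 13.55
eef_pos: [0.6951, 0.0208, 0.0757]
tcp_rot: [[-0.554, -0.833, 0.0], [-0.833, 0.554, 0.001], [-0.001, 0.0, -1.0]]
wrist_force: [0.3, 2.2, 3.4]
grip_width: 0.0386
finger_force: 61.5
```

```bash
python3 st.py
```

```text
t 13.55 p [0.6951 0.0208 0.0757] yaw -123.6 z [ 0.     0.001 -1.   ] q [ 0.64  0.99 -1.13  1.55  0.94  1.22  1.89] F [0.3 2.2 3.4] M [ 0.39  0.04 -0.63] w 0.0386 f 61.531559228897095
```

Emit:
{"method": "move_arm", "body": {"increments": [{"dp":[0,0,0],"angular":[0,0,0],"hand":60},{"dp":[0,0,0],"angular":[0,0,0],"hand":100},{"dp":[0,0,0],"angular":[0,0,0],"hand":100},{"dp":[0,0,0],"angular":[0,0,0],"hand":100},{"dp":[0,0,2],"angular":[0,0,0],"hand":100},{"dp":[0,0,4],"angular":[0,0,0],"hand":100},{"dp":[0,0,4],"angular":[0,0,0],"hand":100},{"dp":[-2.5,0,0],"angular":[0,0,-9],"hand":100},{"dp":[-2.5,0,0],"angular":[0,0,-9],"hand":100},{"dp":[-2.5,0,0],"angular":[0,0,-9],"hand":100},{"dp":[-2.5,0,0],"angular":[0,0,-9],"hand":100},{"dp":[-2.5,0.1,0],"angular":[0,0,-9],"hand":100},{"dp":[-2.6,0,0],"angular":[0,0,-9.5],"hand":100},{"dp":[0,0,0],"angular":[0,0,0],"hand":100},{"dp":[0,0,0],"angular":[0,0,0],"hand":100}]}}

```text
t: 15.42
eef_pos: [0.5453, 0.0215, 0.1764]
tcp_rot: [[-0.999, -0.036, 0.003], [-0.036, 0.999, -0.0], [-0.003, -0.0, -1.0]]
wrist_force: [0.3, 0.4, 0.1]
grip_width: 0.0855
finger_force: 0.0
```

```bash
python3 st.py; python3 - <<'E'
from h import *
b=cap('side','s4.png')['color'][130:255,160:325]
cv2.imwrite('pics/k4.png',cv2.resize(b,(660,500),interpolation=2)[:,:,::-1])
E
```

```text
t 15.425 p [0.5453 0.0215 0.1764] yaw -178.0 z [ 0.003 -0.    -1.   ] q [ 0.85  0.58 -1.22  1.88  0.61  1.12  1.01] F [0.3 0.4 0.1] M [-0.05  0.02 -0.04] w 0.0855 f 0.0
```

View pics/k4.png

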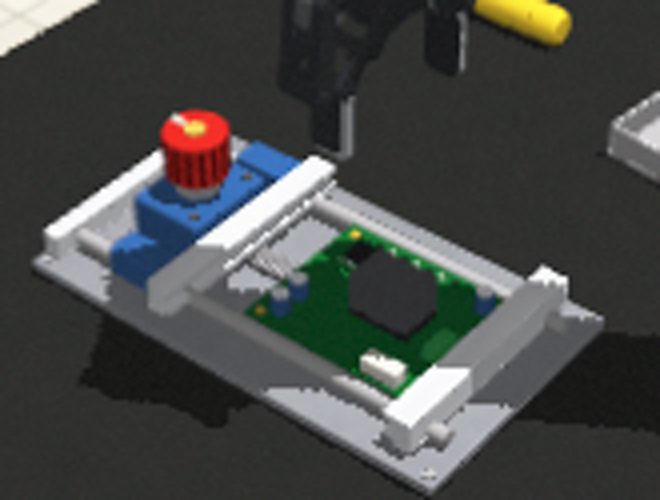

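Emit:
{"method": "move_arm", "body": {"increments": [{"dp":[-0.2,0,-2.5],"angular":[0,0,0],"hand":50},{"dp":[0,0,-2.5],"angular":[0,0,0],"hand":50},{"dp":[0,0,-2],"angular":[0,0,0],"hand":50},{"dp":[0,0,-1],"angular":[0,0,0],"hand":50},{"dp":[0,0,0],"angular":[0,0,0],"hand":50},{"dp":[0,0,0],"angular":[0,0,0],"hand":50}]}}

```text
t: 16.23
eef_pos: [0.5427, 0.0218, 0.0959]
tcp_rot: [[-0.999, -0.034, 0.001], [-0.034, 0.999, 0.0], [-0.001, 0.0, -1.0]]
wrist_force: [-1.0, -0.6, 0.1]
grip_width: 0.0429
finger_force: 0.0
```

```bash
python3 st.py; python3 - <<'E'
from h import *
b=cap('side','s5.png')['color'][150:240,210:300]
cv2.imwrite('pics/k5.png',cv2.resize(b,(540,540),interpolation=2)[:,:,::-1])
E
```

```text
t 16.225 p [0.5427 0.0218 0.0959] yaw -178.1 z [ 0.001  0.    -1.   ] q [ 0.77  0.67 -1.1   1.93  0.72  1.    0.93] F [-1.  -0.6  0.1] M [ 0.05 -0.05  0.05] w 0.0429 f 0.0
```

View pics/k5.png

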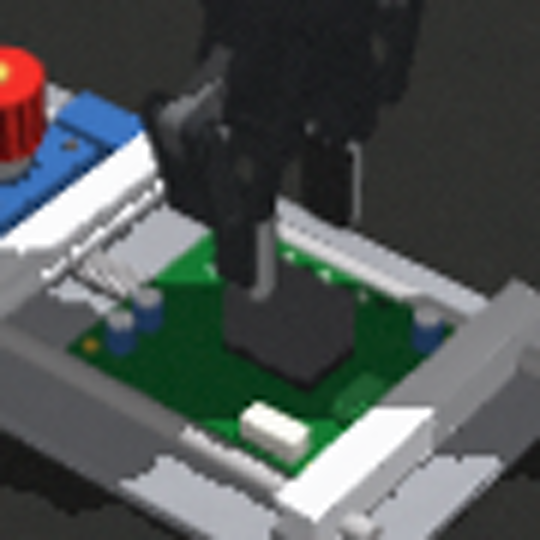

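Emit:
{"method": "move_arm", "body": {"increments": [{"dp":[0,0,-1.5],"angular":[0,0,0],"hand":50},{"dp":[0,0,-1],"angular":[0,0,0],"hand":50},{"dp":[0,0,-0.8],"angular":[0,0,0],"hand":50},{"dp":[0,0,0],"angular":[0,0,0],"hand":50}]}}

```text
t: 16.77
eef_pos: [0.5412, 0.0213, 0.0612]
tcp_rot: [[-0.999, -0.034, -0.002], [-0.034, 0.999, -0.0], [0.002, 0.0, -1.0]]
wrist_force: [0.1, 0.2, 0.8]
grip_width: 0.0426
finger_force: 0.0
```

Emit:
{"method": "move_arm", "body": {"increments": [{"dp":[0,0,-0.6],"angular":[0,0,0],"hand":50},{"dp":[0,0,0],"angular":[0,0,0],"hand":50}]}}

```text
t: 17.02
eef_pos: [0.5419, 0.0214, 0.056]
tcp_rot: [[-0.999, -0.034, -0.001], [-0.034, 0.999, -0.0], [0.001, -0.0, -1.0]]
wrist_force: [0.1, -0.5, 0.3]
grip_width: 0.0431
finger_force: 0.0
```

```bash
python3 st.py; python3 - <<'E'
from h import *
b=cap('side','s6.png')['color'][160:240,220:300]
cv2.imwrite('pics/k6.png',cv2.resize(b,(560,560),interpolation=2)[:,:,::-1])
E
```

```text
t 17.025 p [0.5419 0.0214 0.056 ] yaw -178.1 z [-0.001 -0.    -1.   ] q [ 0.73  0.72 -1.04  1.95  0.78  0.94  0.89] F [ 0.1 -0.5  0.3] M [-0.01  0.01 -0.02] w 0.0431 f 0.0
```

View pics/k6.png

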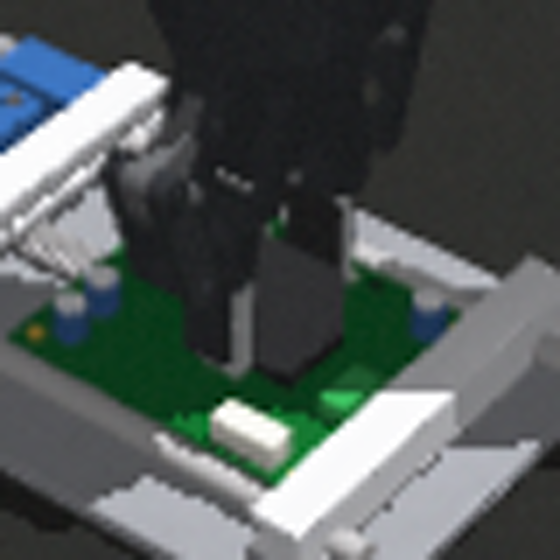

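Emit:
{"method": "move_arm", "body": {"increments": [{"dp":[0,0,0],"angular":[0,0,0],"hand":42},{"dp":[0,0,0],"angular":[0,0,0],"hand":37},{"dp":[0,0,0],"angular":[0,0,0],"hand":33},{"dp":[0,0,0],"angular":[0,0,0],"hand":30},{"dp":[0,0,0],"angular":[0,0,0],"hand":20},{"dp":[0,0,0],"angular":[0,0,0],"hand":0},{"dp":[0,0,0],"angular":[0,0,0],"hand":0},{"dp":[0,0,0],"angular":[0,0,0],"hand":0}]}}

```text
t: 18.08
eef_pos: [0.5423, 0.0209, 0.0567]
tcp_rot: [[-0.999, -0.033, 0.0], [-0.033, 0.999, -0.001], [-0.0, -0.001, -1.0]]
wrist_force: [-0.3, -2.2, 5.8]
grip_width: 0.0271
finger_force: 58.9
```

```bash
python3 st.py
```

```text
t 18.075 p [0.5423 0.0209 0.0567] yaw -178.1 z [ 0.    -0.001 -1.   ] q [ 0.73  0.72 -1.04  1.95  0.78  0.95  0.89] F [-0.3 -2.2  5.8] M [-0.52  0.29 -0.06] w 0.0271 f 58.85906159877777
```

Emit:
{"method": "move_arm", "body": {"increments": [{"dp":[0,0,0.1],"angular":[0,0,0],"hand":0},{"dp":[0,0,0],"angular":[0,0,0],"hand":0}]}}

```text
t: 18.32
eef_pos: [0.5416, 0.0217, 0.0568]
tcp_rot: [[-0.999, -0.034, -0.001], [-0.034, 0.999, 0.001], [0.001, 0.001, -1.0]]
wrist_force: [0.9, -0.7, -1.7]
grip_width: 0.0269
finger_force: 59.2
```

```bash
python3 st.py
```

```text
t 18.325 p [0.5416 0.0217 0.0568] yaw -178.1 z [-0.001  0.001 -1.   ] q [ 0.73  0.72 -1.05  1.95  0.78  0.94  0.89] F [ 0.9 -0.7 -1.7] M [-0.1  -0.01 -0.06] w 0.0269 f 59.175782203674316
```

Emit:
{"method": "move_arm", "body": {"increments": [{"dp":[0.2,0.01,0],"angular":[0,0,0],"hand":0},{"dp":[0.3,0.01,0],"angular":[0,0,0],"hand":0},{"dp":[0.3,0.01,0],"angular":[0,0,0],"hand":0},{"dp":[0.3,0.01,0],"angular":[0,0,0],"hand":0},{"dp":[0,0,0],"angular":[0,0,0],"hand":0}]}}

```text
t: 18.95
eef_pos: [0.5535, 0.0218, 0.0573]
tcp_rot: [[-0.999, -0.033, 0.0], [-0.033, 0.999, 0.0], [-0.0, 0.0, -1.0]]
wrist_force: [-0.1, 0.3, -1.7]
grip_width: 0.027
finger_force: 59.1
```

```bash
python3 st.py
```

```text
t 18.95 p [0.5535 0.0218 0.0573] yaw -178.1 z [ 0.  0. -1.] q [ 0.71  0.74 -1.04  1.92  0.78  0.96  0.9 ] F [-0.1  0.3 -1.7] M [-0.   -0.01  0.01] w 0.027 f 59.10524368286133
```

Emit:
{"method": "move_arm", "body": {"increments": [{"dp":[0,0,0.3],"angular":[0,0,0],"hand":0},{"dp":[0,0,0.7],"angular":[0,0,0],"hand":0},{"dp":[0,0,1.5],"angular":[0,0,0],"hand":0},{"dp":[0,0,2],"angular":[0,0,0],"hand":0},{"dp":[0,0,2],"angular":[0,0,0],"hand":0},{"dp":[0,0,1.5],"angular":[0,0,0],"hand":0},{"dp":[0,0,1],"angular":[0,0,0],"hand":0},{"dp":[0,0,0],"angular":[0,0,0],"hand":0},{"dp":[0,0,0],"angular":[0,0,0],"hand":0}]}}

```text
t: 20.08
eef_pos: [0.5525, 0.0216, 0.1467]
tcp_rot: [[-0.999, -0.034, -0.001], [-0.034, 0.999, -0.0], [0.001, -0.0, -1.0]]
wrist_force: [0.0, -0.3, -4.0]
grip_width: 0.0265
finger_force: 59.2
```

Emit:
{"method": "move_arm", "body": {"increments": [{"dp":[-0.5,1.3,0],"angular":[0,0,-0.5],"hand":0},{"dp":[-1.0,2.5,0],"angular":[0,0,-1],"hand":0},{"dp":[-1.1,2.9,0],"angular":[0,0,-1],"hand":0},{"dp":[-1.1,2.9,0],"angular":[0,0,-1],"hand":0},{"dp":[-1.1,2.9,0],"angular":[0,0,-1],"hand":0},{"dp":[-1.1,2.9,0],"angular":[0,0,-1],"hand":0},{"dp":[-1.1,2.9,0],"angular":[0,0,-1],"hand":0},{"dp":[-1.1,2.9,0],"angular":[0,0,-1],"hand":0},{"dp":[-1.1,2.9,0],"angular":[0,0,-1],"hand":0},{"dp":[-1.1,2.9,0],"angular":[0,0,-0.5],"hand":0},{"dp":[-0.7,1.6,0],"angular":[0,0,0],"hand":0},{"dp":[0,0,0],"angular":[0,0,0],"hand":0},{"dp":[0,0,0],"angular":[0,0,0],"hand":0}]}}

```text
t: 21.7
eef_pos: [0.4429, 0.3071, 0.1468]
tcp_rot: [[-0.992, 0.123, -0.001], [0.123, 0.992, -0.001], [0.0, -0.001, -1.0]]
wrist_force: [0.5, -0.5, -2.5]
grip_width: 0.0271
finger_force: 59.4
```

```bash
python3 st.py; python3 - <<'E'
from h import *
b=cap('side','s7.png')['color'][170:384,90:320]
cv2.imwrite('pics/k7.png',cv2.resize(b,(632,588),interpolation=2)[:,:,::-1])
E
```

```text
t 21.7 p [0.4429 0.3071 0.1468] yaw 172.9 z [-0.001 -0.001 -1.   ] q [ 0.24  0.58 -1.14  1.91  0.61  1.05  0.29] F [ 0.5 -0.5 -2.5] M [-0.05 -0.02 -0.  ] w 0.0271 f 59.36107814311981
```

View pics/k7.png

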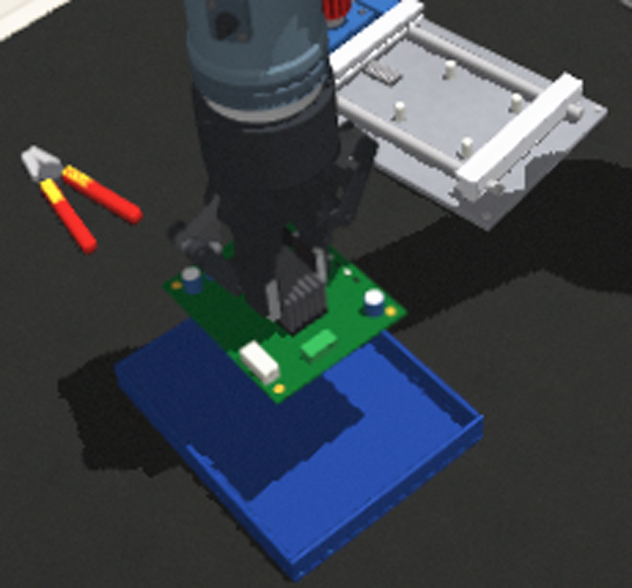

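Emit:
{"method": "move_arm", "body": {"increments": [{"dp":[0,0,-1.5],"angular":[0,0,0],"hand":0},{"dp":[0,0,-2.5],"angular":[0,0,0],"hand":0},{"dp":[0,0,-2.5],"angular":[0,0,0],"hand":0},{"dp":[0,0,-2],"angular":[0,0,0],"hand":0},{"dp":[0,0,-1],"angular":[0,0,0],"hand":0},{"dp":[0,0,-0.6],"angular":[0,0,0],"hand":0},{"dp":[0,0,-0.4],"angular":[0,0,0],"hand":0},{"dp":[0,0,-0.3],"angular":[0,0,0],"hand":0},{"dp":[0,0,0],"angular":[0,0,0],"hand":0},{"dp":[0,0,0],"angular":[0,0,0],"hand":0}]}}

```text
t: 23.0
eef_pos: [0.4433, 0.308, 0.0396]
tcp_rot: [[-0.992, 0.123, 0.001], [0.123, 0.992, 0.0], [-0.001, 0.0, -1.0]]
wrist_force: [-0.8, 0.4, -2.4]
grip_width: 0.0268
finger_force: 59.3
```

```bash
python3 st.py
```

```text
t 23.0 p [0.4433 0.308  0.0396] yaw 172.9 z [ 0.001  0.    -1.   ] q [ 0.12  0.72 -0.98  1.96  0.77  0.9   0.17] F [-0.8  0.4 -2.4] M [ 0.07  0.02 -0.01] w 0.0268 f 59.34964120388031
```

Emit:
{"method": "move_arm", "body": {"increments": [{"dp":[0,0,-0.15],"angular":[0,0,0],"hand":0},{"dp":[0,0,-0.15],"angular":[0,0,0],"hand":0},{"dp":[0,0,-0.1],"angular":[0,0,0],"hand":0},{"dp":[0,0,-0.1],"angular":[0,0,0],"hand":0},{"dp":[0,0,0],"angular":[0,0,0],"hand":0}]}}

```text
t: 23.62
eef_pos: [0.443, 0.3078, 0.0347]
tcp_rot: [[-0.992, 0.123, 0.0], [0.123, 0.992, -0.001], [-0.0, -0.001, -1.0]]
wrist_force: [-1.5, -1.1, 3.2]
grip_width: 0.0267
finger_force: 60.1
```

```bash
python3 st.py
```

```text
t 23.625 p [0.443  0.3078 0.0347] yaw 172.9 z [ 0.    -0.001 -1.   ] q [ 0.11  0.72 -0.97  1.96  0.78  0.89  0.16] F [-1.5 -1.1  3.2] M [-0.35  0.29 -0.08] w 0.0267 f 60.078227519989014
```

Emit:
{"method": "move_arm", "body": {"increments": [{"dp":[0,0,0],"angular":[0,0,0],"hand":36},{"dp":[0,0,0],"angular":[0,0,0],"hand":45},{"dp":[0,0,0],"angular":[0,0,0],"hand":48},{"dp":[0,0,0],"angular":[0,0,0],"hand":48},{"dp":[0,0,1],"angular":[0,0,0],"hand":48},{"dp":[0,0,2],"angular":[0,0,0],"hand":48},{"dp":[0,0,4],"angular":[0,0,0],"hand":48},{"dp":[0,0,5],"angular":[0,0,0],"hand":48},{"dp":[0,-3,3],"angular":[0,0,0],"hand":48},{"dp":[2,-5,0],"angular":[0,0,0],"hand":48},{"dp":[2,-5,0],"angular":[0,0,0],"hand":48},{"dp":[2,-5,0],"angular":[0,0,0],"hand":48},{"dp":[2,-5,0],"angular":[0,0,0],"hand":48},{"dp":[0,0,0],"angular":[0,0,0],"hand":48},{"dp":[0,0,0],"angular":[0,0,0],"hand":48}]}}

```text
t: 25.5
eef_pos: [0.5231, 0.0784, 0.1853]
tcp_rot: [[-0.992, 0.123, 0.001], [0.123, 0.992, 0.001], [-0.001, 0.001, -1.0]]
wrist_force: [-0.8, 0.7, -0.2]
grip_width: 0.0409
finger_force: 0.0
```

```bash
python3 st.py; python3 - <<'E'
from h import *
c=cap('top','t8.png');im=c['color'].astype(int);R,G,B=im[...,0],im[...,1],im[...,2]
m=((G>R+30)&(G>B+30)).astype(np.uint8);m[:,:110]=0;m[:,195:]=0
p=max(cv2.findContours(m,0,1)[0],key=cv2.contourArea);r=cv2.minAreaRect(p);print('board',r,[np.round(pt(c,*q,.006),3).tolist() for q in cv2.boxPoints(r)],pt(c,*r[0],.006))
m=((R>130)&(G<90)&(B<90)).astype(np.uint8);m[:,:220]=0;m[:,280:]=0
ys,xs=np.nonzero(m);print('knob',len(xs),pt(c,xs.mean(),ys.mean(),.08) if len(xs) else 0)
E
```

```text
t 25.5 p [0.5231 0.0784 0.1853] yaw 172.9 z [ 0.001  0.001 -1.   ] q [ 0.77  0.52 -1.21  1.91  0.55  1.1   0.78] F [-0.8  0.7 -0.2] M [0.02 0.   0.05] w 0.0409 f 0.0
board ((151.3513641357422, 234.89187622070312), (31.893402099609375, 39.126956939697266), 9.462322235107422) [[0.399, 0.361, 0.006], [0.516, 0.348, 0.006], [0.503, 0.251, 0.006], [0.386, 0.265, 0.006]] [0.45057077 0.30625793 0.006     ]
knob 114 [0.69073002 0.02136238 0.08      ]
```

Board is flat in the tray (centre 0.451, 0.306, seen at its full 118 x 98 mm size), the bar is open about 40 mm, and the arm is clear.

```bash
python3 -c "
from station import robot
print(robot.close_job())"
```

```text
the job is handed in; nothing more can be done
None
```

I finished the task and handed the job in at about 25.5 s of the 64 s allowed; the hand-in returned no verdict. The knob is backed off to its stop, the clamp bar is open about 40 mm, the board lies flat and released near the centre of the blue tray, and the arm never went near the bottle, jar, screwdriver or cutters.

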